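# Set out the document-stamping station on an office desk

### The job

Set out the stamping station on the desk: the blue ink-pad tin centred on the red-edged mat with its long side along the mat's, the rubber stamp standing upright in the middle of the tin's lid, and the white flask standing upright centred on the round cork coaster. Put the yellow note block flat on the desk halfway between the tin and the flask, in line with them, and the green stapler upright on the desk just in front of the block (on the robot's side), parallel to that row, with about a block's width of bare desk between it and the block. Leave the mouse, the calculator and the small cardboard box of staples where they are, and let go of everything.

Things in the scene. Friction and masses are not known exactly. Their poses are not given: they have to be found in the camera images.
- tin_center (a point): Ink-pad tin, a closed flat box 88 (its x) x 58 (its y) x 26 mm high, steel lower half, blue lid with a pale label; loose, about 120 g, lying flat on the desk. Point at its centre, half-way up (13 mm above its underside). Take it across the 58 mm side.
- stamp_center (a point): Rubber stamp, 70 mm tall, standing upright: round black foot 40 mm across and 20 mm high, straight wooden handle 24 mm across above it; loose, about 70 g. Point on its axis, half-way up (35 mm above its underside), z up.
- block_center (a point): Block of yellow notes, stiff as a solid box, 50 x 50 x 30 mm high; loose, about 70 g. Point at its centre, 15 mm above its underside; x and y along its sides.
- stapler_center (a point): Stapler, green top on a black base, 126 mm long (its x), 48 mm high; base 34 mm wide (its y) and 8 mm high, green upper part 28 mm wide from 20 to 48 mm up, steel magazine 18 mm wide between; loose, about 220 g. Point at the middle of its length, 24 mm above its underside. Either end may point either way.
- flask_center (a point): Short white flask (lidded travel cup) with a steel lid, a straight cylinder 58 mm across, 96 mm tall, standing upright; loose, about 250 g. Point on its axis, half-way up (48 mm above its underside), z up. It may be taken anywhere from there up to the lid.
- red_mat: Dark rubber mat with a red border, 90 (x) x 120 (y) x 3 mm thick, fixed to the desk: the tin's place, the tin's long side along the mat's y. Origin at the centre of its underside, on the desk. Its x points away from the robot, turned at most 0.2 rad; the coaster lies on the line of its y axis, 250 to 270 mm off to its left or its right. That line is the row; in front means towards the robot, the mat's -x.
- coaster: Round cork coaster, 92 mm across, 4 mm thick, fixed to the desk: the flask's place. Origin at the centre of its underside, on the desk.
- mouse_center (a point): Black computer mouse, 100 x 58 x 30 mm, loose bystander at the right of the desk; point at its centre, 15 mm up. To be left alone.
- calculator_center (a point): Grey desk calculator, 130 x 90 x 16 mm, loose bystander beyond the row; point at its centre, 8 mm up. To be left alone.
- staples_center (a point): Small cardboard box of staples with a green band, 35 x 60 x 18 mm, loose bystander beyond the row; point at its centre, 9 mm up. To be left alone.
Things that resemble listed ones, but are neither listed nor needed, are in the scene too. Leave any orange look-alike of the part that bears stapler_center alone.

How it is judged:
At the end, for the whole second after the job is handed in: Tin on mat within 13 mm, 0.25 rad; stamp on tin, flask on coaster: upright, within 14 mm; block within 22 mm of the mat-coaster line, under 152 mm from each; stapler 62 to 125 mm in front of the line, 85 to 175 mm along it from the mat, 60+ mm off the block, parallel to 0.3 rad; all at rest (horizontal distance between tin_center and red_mat below 0.013 m and height (world z) of tin_center between 0.011 and 0.021 m and angle between the x axis of tin_center and the y axis of red_mat, either way round below 0.25 rad and horizontal distance between stamp_center and tin_center below 0.014 m and height (world z) of stamp_center between 0.058 and 0.07 m and angle between each of stamp_center, flask_center, stapler_center's own z axis and vertical below 0.12 rad and horizontal distance between flask_center and coaster below 0.014 m and height (world z) of flask_center between 0.046 and 0.058 m and x of block_center in the frame of red_mat between -0.022 and 0.022 m and horizontal distance between block_center and red_mat below 0.152 m and horizontal distance between block_center and coaster below 0.152 m and height (world z) of block_center between 0.009 and 0.021 m and x of stapler_center in the frame of red_mat between -0.125 and -0.062 m and (y of stapler_center in the frame of red_mat between 0.085 and 0.175 m or y of stapler_center in the frame of red_mat between -0.175 and -0.085 m) and horizontal distance between stapler_center and block_center above 0.06 m and height (world z) of stapler_center between 0.018 and 0.03 m and angle between the x axis of stapler_center and the y axis of red_mat, either way round below 0.3 rad and linear speed of each of tin, stamp, block, stapler, flask below 0.02 m/s); the robot touches nothing.
It fails at once if the mouse is moved by more than 25 mm (distance of mouse_center from where it was at the start of the episode above 0.025 m).
It fails at once if the calculator is moved by more than 25 mm (distance of calculator_center from where it was at the start of the episode above 0.025 m).
It fails at once if the box of staples is moved by more than 25 mm (distance of staples_center from where it was at the start of the episode above 0.025 m).
It also fails if it takes over 128 s, if anything falls off the work surface, if the arm or the gripper's body presses on something with over 40 N, if the wrist force passes 120 N, or if a joint passes its speed limit or range.

### The arm

A 6-joint arm with a two-finger parallel gripper is mounted at the origin on the work surface. World frame = base frame: x ahead of the robot, y to its left, z up, the work surface at z = 0. Lengths are in m, angles in rad, forces in N, time in s.
With the tool pointing down it reaches from about 0.25 to 0.8 m from the base axis. Payload 3.9 kg.
Tool frame: the origin (TCP) lies midway between the tips of the shut fingers; the grasp point (between the pads) lies 19 mm behind it; z points along the fingers, y is the direction in which the jaws open and shut (so a half turn about z gives the same grasp; the last joint's range is limited). The gripper opens to 85 mm and grips with 20 to 120 N. Pads are 22 mm wide; open, the fingers measure 114 mm over their backs; the gripper's body (76 mm by 85 mm) begins 54 mm behind the grasp point. The pads swing forward as they close: fully open they stand 13 mm farther back than shut.
Start: joints at [0, 0.26, -0.138, 1.173, 0, 1.571], TCP at [0.525, -0, 0.231] pointing down, gripper open.
Joint ranges: [-2.78, 2.78], [-0.83, 1.72], [-1.28, 1.37], [-1.9, 2.12], [-1.57, 1.48], [-3.14, 3.14]. Speed limits (rad/s): [2.57, 2.57, 3.14, 3.14, 3.14, 3.14].

### API

Orientations are given as a unit quaternion [x, y, z, w].
In Python, from rig import sensors, eyes, job gives the robot as it stands.
- The arm moves only by the shell command python3 -m inch 'ROWS'. ROWS is JSON, a list of rows, each a list of 3 entries, a list of its own where there are three numbers: the closure, from -1 (fully open) to 1 (shut), then the shift along the tool's x, y, z in mm, then the turn about the tool's z in degrees. In form: [[grip, [dx, dy, dz], yaw], ...]. A call has 1 to 5 rows; each row shifts and turns the pose as measured when the row begins, along the tool's axes as they then stand; what a row does not reach is not made up. A row lasts 1/12 s, in which the tool goes at most 41.7 mm and 7.16 degrees, less where a joint would pass 70% of its speed; a pose out of reach is approached as far as the arm can. A call is refused whole if a number of a shift passes 41.7 or a number of a turn 7.16, either way. A call with a gripper value outside its range is refused whole. The fingers move at their own pace and stop on an object; the grip force is fixed at half the most. Time passes only in rows, so rows that do not move let the fingers close. It gives the time, the measured TCP pose, the force and the opening at its end, in the units of the state.
- sensors.state(): the state, without advancing time (a new reading comes with each control period).
- eyes.camera(name): name is "scene" or "side" or "wrist"; returns a dict with "pixels" (480x640x3 uint8, red, green, blue), "z_map" (480x640 float32, m along the optical axis (not along the pixel's ray), 0 where there is no reading), "intrinsics" (3x3 intrinsics, pixels), "rvec" (rotation vector, rad) and "tvec" (3), from world to camera coordinates, as OpenCV has them; the wrist camera has in their place "mount" (4x4, takes a point from camera to tool coordinates, whose origin is the TCP and whose axes are the flange's). Camera axes: x right, y down, z forward; pixel columns grow to the right and rows downward; lengths in m; the calibration is good to about 2 mm. A picture is of the moment at which its call begins: read the wrist's pose just before it.
- job.hand_in(): hands the job in, once; it reports no verdict.
Trained networks look in a picture, given as the dict that the camera call returned (one of the last four; its "shot" number tells which), for a name from the list of things; names that differ only in an ending like _2 or _b are one class to them, and where a whole thing is asked for, a point or a joint stands for the part that bears it (a point fixed in the world has none). Each returns a list of dicts, best first, with "p" (0 to 1); they miss things now and then, are a little off and sometimes report something else, mostly with a low value. They report only what shows in the picture. A call takes as long as a camera call. They do not tell look-alikes from the thing itself.
- eyes.search_frame(picture, query): "box" ([left, top, right, bottom] in pixels, round what is visible of it).
The state is a dict: "time_s": time; "joints": joint angles; "joint_velocities": joint speeds; "joint_torque": joint torques, N m; "position": TCP position; "tool_rot": TCP orientation; "force": force on the tool from outside, world axes, zero at the start; "wrist_torque": the same for the moment, N m; "gripper_width": opening from 0.0 (shut) to 1.0 (fully open).
Only numpy, scipy, OpenCV 4.12 (cv2) and the standard library are available. Lean on these libraries where they do the work, as an engineer would, in place of code of your own. Each camera call takes 0.05 s, during which the arm holds its last target. There are 200 camera calls.

## Working session

There is one attempt and no reset: what is moved stays moved. The work goes in short steps, Python scripts to look and compute and a shell command to move; the robot and the scene stay as the last step left them, time stands still between calls to the robot, and variables do not carry over. Pictures are saved under pics/ and viewed, on a budget of 14 in all, crops included, one or two more only if the job needs it, and the job is handed in when it is done.

```bash
mkdir -p pics; cat > h.py <<'E'
import numpy as np, cv2
from scipy.spatial.transform import Rotation as R
from rig import sensors, eyes, job
def cam(name):
    s=sensors.state(); c=eyes.camera(name); K=np.array(c["intrinsics"])
    T=np.eye(4)
    if name=="wrist":
        W=np.eye(4); W[:3,:3]=R.from_quat(s["tool_rot"]).as_matrix(); W[:3,3]=s["position"]
        T=W@np.array(c["mount"])
    else:
        A=np.eye(4); A[:3,:3]=cv2.Rodrigues(np.array(c["rvec"],float))[0]; A[:3,3]=np.ravel(c["tvec"]); T=np.linalg.inv(A)
    c["K"]=K; c["T"]=T
    z=c["z_map"]; v,u=np.mgrid[:480,:640]
    P=np.stack([(u-K[0,2])/K[0,0]*z,(v-K[1,2])/K[1,1]*z,z],-1)
    c["P"]=P@T[:3,:3].T+T[:3,3]; c["P"][z==0]=np.nan
    return c
def save(c,n): cv2.imwrite(f"pics/{n}.png",c["pixels"][:,:,::-1])
def yaw(): 
    s=sensors.state(); m=R.from_quat(s["tool_rot"]).as_matrix(); return m
NAMES=["tin_center","stamp_center","block_center","stapler_center","flask_center","red_mat","coaster","mouse_center","calculator_center","staples_center"]
E
python3 - <<'E'
from h import *
s=sensors.state(); print(s); print(np.round(yaw(),2))
for n in ["scene","side"]:
    c=cam(n); save(c,n+"0"); print(n,np.round(c["T"],2).tolist(),c["z_map"].min())
    for q in NAMES:
        for d in eyes.search_frame(c,q)[:2]:
            l,t,r,b=[int(x) for x in d["box"]]
            p=c["P"][max(t,0):b,max(l,0):r].reshape(-1,3)
            m=c["P"][(t+b)//2,(l+r)//2]
            print(q,round(d["p"],2),[l,t,r,b],np.round(m,3),"zmax",round(np.nanpercentile(p[:,2],95),3))
E
```

```text
{'time_s': 0.0, 'joints': array([ 3.94214307e-06,  2.60676382e-01, -1.39386304e-01,  1.17271140e+00,
       -5.06174517e-06,  1.57081423e+00]), 'joint_velocities': array([-3.33050022e-05, -1.52968393e-03,  1.81438011e-03, -1.22863744e-03,
       -4.60248010e-04, -2.09851065e-03]), 'joint_torque': array([-3.22425103e-04, -4.05677426e+01,  2.53926122e+01,  1.89446745e-02,
       -4.02533055e-05,  2.61086342e-05]), 'position': array([5.24305341e-01, 4.45103513e-07, 2.30462400e-01]), 'tool_rot': array([ 7.07111370e-01,  7.07101501e-01, -7.01040214e-04, -6.97445745e-04]), 'force': array([-1.37847456, -0.29241519,  0.64427181]), 'wrist_torque': array([ 0.03134752, -0.01757458,  0.00311164]), 'gripper_width': 0.9998732663536789}
[[ 0.  1. -0.]
 [ 1. -0. -0.]
 [-0. -0. -1.]]
scene [[-0.15, 0.63, -0.76, 1.43], [0.99, 0.1, -0.11, 0.16], [0.01, -0.77, -0.64, 0.8], [0.0, 0.0, 0.0, 1.0]] 0.0
tin_center 0.66 [416, 261, 462, 293] [0.59  0.344 0.025] zmax 0.026
block_center 0.67 [377, 216, 402, 241] [0.427 0.222 0.031] zmax 0.029
stapler_center 0.79 [444, 220, 463, 258] [0.466 0.383 0.046] zmax 0.04
[... 618 characters left out ...]
center 0.7 [209, 161, 254, 188] [0.426 0.371 0.035] zmax 0.048
stamp_center 0.68 [408, 338, 432, 367] [ 0.561 -0.373  0.045] zmax 0.069
block_center 0.98 [232, 202, 254, 218] [0.402 0.221 0.028] zmax 0.033
stapler_center 0.82 [150, 170, 197, 188] [0.276 0.433 0.026] zmax 0.049
stapler_center 0.58 [212, 160, 254, 188] [0.433 0.374 0.03 ] zmax 0.048
flask_center 0.6 [309, 302, 335, 353] [ 0.392 -0.256  0.092] zmax 0.097
red_mat 0.85 [353, 272, 418, 320] [ 0.597 -0.184  0.003] zmax 0.006
coaster 0.86 [307, 218, 340, 243] [0.57  0.083 0.001] zmax 0.007
calculator_center 0.9 [376, 197, 431, 236] [0.776 0.02  0.018] zmax 0.019
staples_center 0.86 [367, 179, 388, 198] [0.775 0.151 0.018] zmax 0.021
```

View pics/scene0.png

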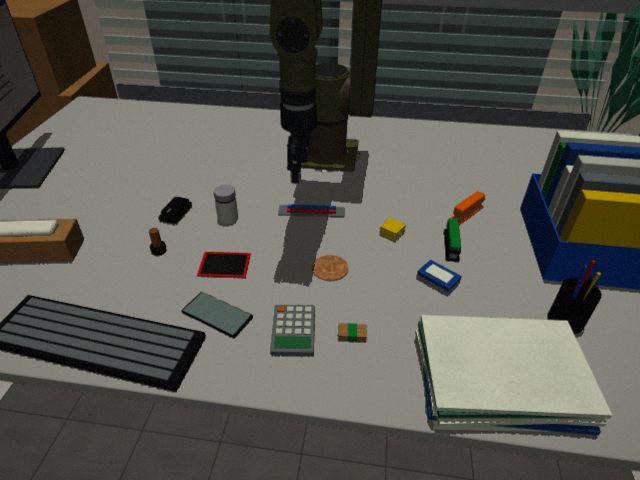

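View pics/side0.png

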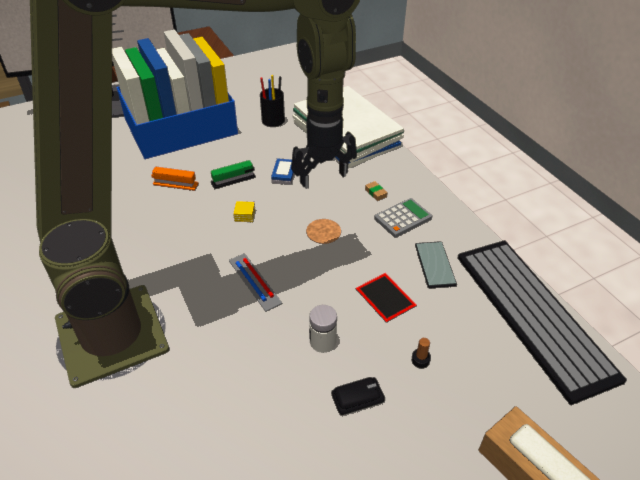

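The scene view shows the flask (225,205), stamp (157,241), mat (224,265), coaster (331,267), block (392,229), green stapler (453,239), tin (439,276) and an orange decoy stapler (469,207). A pen tray at (312,211) lies near the stapler's place. The side view agrees. Next I measure footprints from both depth maps.

```bash
cat > m.py <<'E'
from h import *
def rect(p): 
    (c,s,a)=cv2.minAreaRect((p[:,:2]*1000).astype(np.float32)); return np.round(c,0),np.round(s,0),round(a,1)
if __name__=="__main__":
  C=[cam("scene"),cam("side")]
  T={"tin":((.59,.344),.06,.018,.032),"stamp":((.561,-.373),.04,.055,.08),"stampfoot":((.561,-.373),.04,.008,.025),"block":((.42,.222),.045,.022,.036),"stapler":((.45,.38),.085,.03,.055),"flask":((.42,-.23),.06,.07,.11),"mouse":((.425,-.37),.08,.012,.035),"tray":((.42,.0),.11,.006,.04)}
  for n,(xy,r,z0,z1) in T.items():
    for c in C:
      P=c["P"].reshape(-1,3); 
      m=(np.hypot(P[:,0]-xy[0],P[:,1]-xy[1])<r)&(P[:,2]>z0)&(P[:,2]<z1); p=P[m]
      if len(p)>5: print(n,len(p),"med",np.round(np.median(p,0),3),"top",round(np.percentile(p[:,2],97),3),rect(p))
  for c,nm in zip(C,("scene","side")):
    h=cv2.cvtColor(c["pixels"],cv2.COLOR_RGB2HSV).astype(int); P=c["P"]
    red=((h[...,0]<8)|(h[...,0]>172))&(h[...,1]>150)&(h[...,2]>80)&(np.hypot(P[...,0]-.6,P[...,1]+.18)<.09)
    p=P[red]; print("mat",nm,len(p),rect(p),np.median(p[:,2]))
    ck=(h[...,0]<25)&(h[...,1]>90)&(np.hypot(P[...,0]-.57,P[...,1]-.082)<.06); p=P[ck]; print("coaster",len(p),rect(p),np.median(p[:,2]))
E
python3 m.py
```

```text
tin 679 med [0.58  0.345 0.024] top 0.027 (array([577., 345.]), array([89., 63.]), 56.4)
tin 356 med [0.571 0.338 0.025] top 0.03 (array([576., 343.]), array([98., 59.]), 54.2)
stamp 77 med [ 0.577 -0.364  0.066] top 0.069 (array([ 574., -365.]), array([24., 23.]), 1.4)
stamp 121 med [ 0.568 -0.371  0.068] top 0.073 (array([ 569., -369.]), array([22., 22.]), 65.3)
stampfoot 125 med [ 0.582 -0.359  0.017] top 0.023 (array([ 575., -364.]), array([35., 39.]), 33.7)
stampfoot 182 med [ 0.563 -0.377  0.019] top 0.023 (array([ 569., -371.]), array([36., 38.]), 55.6)
block 247 med [0.412 0.231 0.028] top 0.03 (array([410., 232.]), array([51., 54.]), 60.3)
block 273 med [0.406 0.226 0.029] top 0.033 (array([407., 228.]), array([60., 51.]), 60.9)
stapler 396 med [0.45  0.385 0.045] top 0.048 (array([439., 387.]), array([ 29., 124.]), 88.8)
stapler 435 med [0.432 0.377 0.044] top 0.05 (array([435., 382.]), array([ 40., 125.]), 85.9)
flask 332 med [ 0.422 -0.225  0.092] top 0.096 (array([ 412., -229.]), array([56., 56.]), 78.1)
flask 630 med [ 0.404 -0.238  0.095] top 0.099 (array([ 407., -232.]), array([60., 54.]), 63.7)
mouse 450 med [ 0.421 -0.378  0.026] top 0.03 (array([ 414., -381.]), array([56., 96.]), 79.1)
mouse 1243 med [ 0.403 -0.391  0.028] top 0.033 (array([ 407., -387.]), array([57., 98.]), 82.0)
tray 316 med [ 0.348 -0.004  0.012] top 0.015 (array([346.,  -6.]), array([ 43., 164.]), 4.7)
tray 566 med [ 0.343 -0.01   0.012] top 0.018 (array([396.,  -5.]), array([189., 178.]), 66.6)
mat scene 311 (array([ 596., -182.]), array([ 96., 121.]), 5.0) 0.001141698973862737
coaster 794 (array([567.,  75.]), array([104.,  93.]), 88.9) 0.002087381437190672
mat side 448 (array([ 597., -184.]), array([ 94., 125.]), 5.8) 0.002713950775746876
coaster 668 (array([569.,  80.]), array([92., 89.]), 61.1) 0.003316761575558047
```

```bash
cat > d.py <<'E'
# usage: d.py x y z jawdeg(world) -> remaining move in tool axes
import sys; from h import *
x,y,z,a=map(float,sys.argv[1:5]); s=sensors.state(); m=yaw()
cur=np.degrees(np.arctan2(m[1,1],m[0,1])); t=np.radians(a)
d=(np.array([x,y,z])-np.array(s["position"])*1000)
M=np.array([[-np.sin(t),np.cos(t),0],[np.cos(t),np.sin(t),0],[0,0,-1]]) # tool x,y,z after the turn
if m[1,0]*np.cos(t)+m[0,0]*-np.sin(t)<0: M[:2]*=-1
print("t",round(s["time_s"],2),"pos",np.round(np.array(s["position"])*1000,1),"jaw",round(cur,1),"w",round(s["gripper_width"],3),"F",np.round(s["force"],1),"tilt",np.round(m[:2,2],3))
print("turn first",round((cur-a+90)%180-90,1),"then shift after turn",np.round(M@d,1)," / as it stands",np.round(m.T@d,1),"j6",round(s["joints"][5],2))
E
python3 -m inch '[[-1,[38,6,0],0],[-1,[38,6,0],0],[-1,[38,6,0],0],[-1,[38,6,0],0],[-1,[38,6,0],0]]'
python3 -m inch '[[-1,[38,6,0],0],[-1,[38,6,0],0],[-1,[38,6,0],0],[-1,[38,6,0],0],[-1,[0,0,0],0]]'
python3 d.py 577 344 200 -35
python3 - <<'E'
from h import *
c=cam("wrist"); save(c,"w1"); print(np.round(c["mount"],3))
E
```

```text
time_s: 1.62
position: [0.5569, 0.1879, 0.2316]
tool_rot: [0.713, 0.701, -0.001, 0.002]
force: [0.8, -1.0, 0.5]
gripper_width: 1.001
time_s: 2.03
position: [0.584, 0.3543, 0.2294]
tool_rot: [0.711, 0.703, 0.001, 0.001]
force: [0.8, -0.1, 0.2]
gripper_width: 0.999
t 2.03 pos [584.  354.3 229.4] jaw -0.6 w 0.999 F [ 0.8 -0.1  0.2] tilt [ 0.003 -0.   ]
turn first 34.4 then shift after turn [-12.5   0.2  29.4]  / as it stands [-10.4  -6.9  29.4] j6 2.13
[[-0.    -0.95  -0.313  0.081]
 [ 1.    -0.     0.     0.001]
 [-0.    -0.313  0.95  -0.143]
 [ 0.     0.     0.     1.   ]]
```

View pics/w1.png

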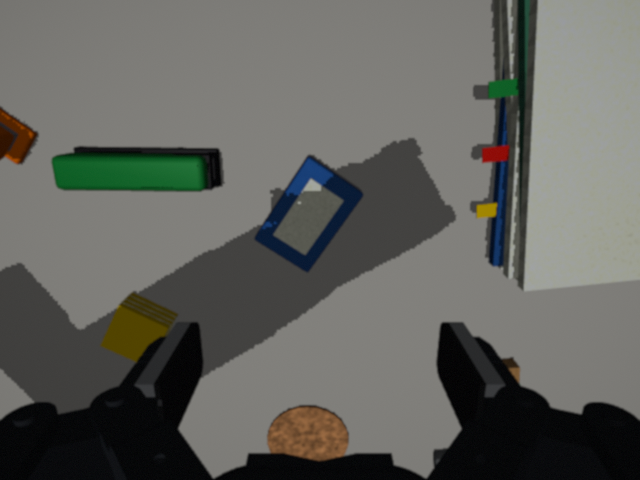

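The wrist view shows the tin (310,213), green stapler (135,170), block (138,328) and coaster (308,436), all clear of the fingers. I'll measure all four from this one shot.

```bash
cat > w.py <<'E'
# usage: w.py name x y r z0 z1 ... : wrist footprint from depth between z0,z1 (mm)
import sys; from h import *; from m import rect
c=cam("wrist"); a=sys.argv[1:]; P=c["P"].reshape(-1,3)*1000
for i in range(0,len(a),6):
    x,y,r,z0,z1=map(float,a[i+1:i+6]); p=P[(np.hypot(P[:,0]-x,P[:,1]-y)<r)&(P[:,2]>z0)&(P[:,2]<z1)]
    if len(p)<10: print(a[i],"none"); continue
    print(a[i],len(p),"med",np.round(np.median(p,0),1),rect(p/1000))
E
python3 w.py tin 577 344 60 18 36 block 409 230 45 20 40 stapler 437 385 85 32 55 
python3 - <<'E'
from h import *; from m import rect
c=cam("wrist"); P=c["P"]; h=cv2.cvtColor(c["pixels"],cv2.COLOR_RGB2HSV).astype(int)
k=(h[...,0]<25)&(h[...,1]>90)&(np.hypot(P[...,0]-.57,P[...,1]-.082)<.06); print(rect(P[k]),np.median(P[k][:,2]))
E
python3 -m inch '[[-1,[0,0,0],6.9],[-1,[0,0,0],6.9],[-1,[0,0,0],6.9],[-1,[0,0,0],6.9],[-1,[0,0,0],6.9]]'
python3 d.py 577 344 200 -35
```

```text
tin 6576 med [575.6 348.5  26.7] (array([575., 346.]), array([89., 58.]), 55.3)
block 2512 med [407.3 238.   30.3] (array([408., 232.]), array([51., 50.]), 60.1)
stapler 5765 med [438.4 389.7  48. ] (array([436., 388.]), array([ 28., 122.]), 88.8)
(array([571.,  88.]), array([81., 90.]), 75.0) 0.004501356309293242
time_s: 2.6
position: [0.5827, 0.3382, 0.232]
tool_rot: [0.894, 0.448, -0.002, 0.004]
force: [0.0, -0.2, 0.0]
gripper_width: 0.995
t 2.6 pos [582.7 338.2 232. ] jaw -36.8 w 0.995 F [ 0.  -0.2  0. ] tilt [-0.    -0.008]
turn first -1.8 then shift after turn [ 1.5 -8.  32. ]  / as it stands [ 1.5 -8.2 32. ] j6 2.74
```

```bash

python3 -m inch '[[-1,[2,-8,30],-2],[-1,[0,0,30],0],[-1,[0,0,30],0],[-1,[0,0,30],0],[-1,[0,0,0],0]]'
python3 d.py 575 346 3 -34.7
```

```text
time_s: 3.02
position: [0.5804, 0.3338, 0.1153]
tool_rot: [0.89, 0.456, 0.003, 0.004]
force: [-2.0, -1.5, -1.3]
gripper_width: 0.996
t 3.02 pos [580.4 333.8 115.3] jaw -35.7 w 0.996 F [-2.  -1.5 -1.3] tilt [ 0.009 -0.005]
turn first -1.0 then shift after turn [  7.  -11.4 112.3]  / as it stands [  6.7 -12.7 112.2] j6 2.72
```

```bash

python3 -m inch '[[-1,[7,-12,30],-1],[-1,[0,0,30],0],[-1,[0,0,15],0],[-1,[0,0,0],0]]'
python3 d.py 575 346 3 -34.7
```

```text
time_s: 3.35
position: [0.578, 0.3406, 0.0448]
tool_rot: [0.888, 0.461, 0.005, 0.005]
force: [-1.4, -0.7, -0.6]
gripper_width: 0.999
t 3.35 pos [578.  340.6  44.8] jaw -35.1 w 0.999 F [-1.4 -0.7 -0.6] tilt [ 0.013 -0.004]
turn first -0.4 then shift after turn [ 2.8 -5.5 41.8]  / as it stands [ 2.6 -6.1 41.7] j6 2.72
```

```bash

python3 -m inch '[[-1,[4,-8,20],0],[-1,[2,-4,16],0],[-1,[0,-2,6],0],[-1,[0,0,0],0]]'
python3 d.py 575 346 3 -34.7
```

```text
time_s: 3.68
position: [0.5754, 0.3513, 0.0107]
tool_rot: [0.889, 0.458, 0.009, 0.005]
force: [0.8, -0.1, 0.4]
gripper_width: 1.0
t 3.68 pos [575.4 351.3  10.7] jaw -35.5 w 1.0 F [ 0.8 -0.1  0.4] tilt [ 0.021 -0.001]
turn first -0.8 then shift after turn [-4.6  2.7  7.7]  / as it stands [-4.6  2.7  7.7] j6 2.74
```

```bash

python3 -m inch '[[-1,[-4,2,7],0],[-1,[0,0,2],0],[1,[0,0,0],0],[1,[0,0,0],0],[1,[0,0,0],0]]'
python3 -m inch '[[1,[0,0,0],0],[1,[0,0,0],0],[1,[0,0,0],0],[1,[0,0,0],0]]'
python3 d.py 575 346 3 -34.7
```

```text
time_s: 4.1
position: [0.5794, 0.3468, 0.009]
tool_rot: [0.889, 0.457, 0.014, 0.005]
force: [-0.2, -0.9, -0.1]
gripper_width: 0.658
time_s: 4.43
position: [0.5802, 0.347, 0.0103]
tool_rot: [0.89, 0.457, 0.015, 0.005]
force: [0.6, -0.1, -1.4]
gripper_width: 0.661
t 4.43 pos [580.2 347.   10.3] jaw -35.7 w 0.661 F [ 0.6 -0.1 -1.4] tilt [0.031 0.005]
turn first -1.0 then shift after turn [-3.8 -3.8  7.3]  / as it stands [-4.  -3.9  7.1] j6 2.74
```

```bash

python3 -m inch '[[1,[0,0,-20],0],[1,[0,0,-30],0],[1,[0,0,-30],-7],[1,[0,0,-30],-7],[1,[0,0,-20],-7]]'
python3 -m inch '[[1,[0,0,0],-7],[1,[0,0,0],-7],[1,[0,0,0],-7],[1,[0,0,0],0]]'
python3 d.py 597 -183 130 6
```

```text
time_s: 4.85
position: [0.5702, 0.343, 0.135]
tool_rot: [0.788, 0.616, 0.004, 0.007]
force: [-0.2, 0.0, -0.8]
gripper_width: 0.664
time_s: 5.18
position: [0.5734, 0.3454, 0.1427]
tool_rot: [0.659, 0.752, 0.008, 0.009]
force: [-1.1, -0.2, -1.4]
gripper_width: 0.66
t 5.18 pos [573.4 345.4 142.7] jaw 7.6 w 0.66 F [-1.1 -0.2 -1.4] tilt [0.024 0.   ]
turn first 1.6 then shift after turn [-528.   -31.8   12.7]  / as it stands [-526.9  -46.9   13.2] j6 1.99
```

```bash

python3 -m inch '[[1,[-25,-2,0],0],[1,[-40,-3,0],0],[1,[-40,-3,0],0],[1,[-40,-3,0],0],[1,[-40,-3,0],0]]'
python3 -m inch '[[1,[-40,-3,0],0],[1,[-40,-3,0],0],[1,[-40,-3,0],0],[1,[-40,-3,0],0],[1,[-35,-3,0],0]]'
python3 d.py 597 -183 130 6
```

```text
time_s: 5.6
position: [0.5833, 0.1644, 0.14]
tool_rot: [0.659, 0.752, 0.01, 0.008]
force: [0.5, 0.1, -1.2]
gripper_width: 0.66
time_s: 6.02
position: [0.5902, -0.04, 0.1374]
tool_rot: [0.665, 0.747, 0.009, 0.007]
force: [1.0, -0.4, -0.2]
gripper_width: 0.66
t 6.02 pos [590.2 -40.  137.4] jaw 6.7 w 0.66 F [ 1.  -0.4 -0.2] tilt [0.021 0.004]
turn first 0.7 then shift after turn [-142.9   -8.2    7.4]  / as it stands [-142.8  -10.     6.9] j6 1.38
```

```bash

python3 -m inch '[[1,[-38,-3,0],0],[1,[-38,-3,0],0],[1,[-38,-3,0],0],[1,[-15,-1,0],0],[1,[0,0,0],0]]'
python3 d.py 597 -183 130 6
python3 - <<'E'
from h import *; from m import rect
c=cam("wrist"); save(c,"w2"); P=c["P"]; h=cv2.cvtColor(c["pixels"],cv2.COLOR_RGB2HSV).astype(int)
red=((h[...,0]<8)|(h[...,0]>172))&(h[...,1]>150)&(h[...,2]>60)&(abs(P[...,2])<.015)
print("mat",red.sum(),rect(P[red]))
p=P[(P[...,2]>.1)&(P[...,2]<.16)&(h[...,0]>100)&(h[...,0]<130)&(h[...,1]>120)]; print("tin",len(p),rect(p),np.median(p,0))
E
```

```text
time_s: 6.43
position: [0.5923, -0.1834, 0.1347]
tool_rot: [0.674, 0.738, 0.007, 0.006]
force: [0.6, 1.3, -1.1]
gripper_width: 0.659
t 6.43 pos [ 592.3 -183.4  134.7] jaw 5.2 w 0.659 F [ 0.6  1.3 -1.1] tilt [0.019 0.001]
turn first -0.8 then shift after turn [-0.1  4.7  4.7]  / as it stands [0.  4.6 4.8] j6 1.18
mat 2888 (array([ 594., -149.]), array([89., 55.]), 6.0)
tin 20683 (array([ 593., -186.]), array([58., 88.]), 4.9) [ 0.59154953 -0.16986793  0.15263196]
```

View pics/w2.png

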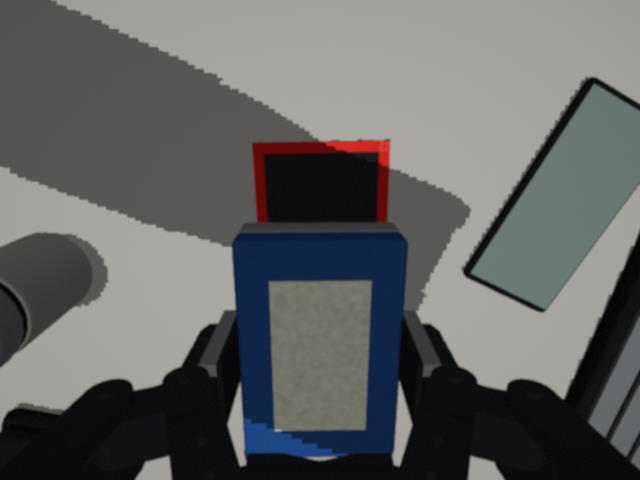

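The tin (320,345) is well gripped above the mat (320,185). The measured mat centre is about (597,-182), turned 6°.

```bash

python3 -m inch '[[1,[4,7,20],-1],[1,[0,0,25],0],[1,[0,0,25],0],[1,[0,0,15],0],[1,[0,0,0],0]]'
python3 d.py 596 -179.5 11 6
```

```text
time_s: 6.9
position: [0.6017, -0.1716, 0.048]
tool_rot: [0.669, 0.743, 0.009, 0.006]
force: [-1.0, 0.3, -0.2]
gripper_width: 0.659
t 6.9 pos [ 601.7 -171.6   48. ] jaw 6.0 w 0.659 F [-1.   0.3 -0.2] tilt [0.021 0.005]
turn first -0.0 then shift after turn [-7.2 -6.5 37. ]  / as it stands [-7.3 -7.3 36.8] j6 1.18
```

```bash

python3 -m inch '[[1,[-6,-6,12],0],[1,[0,0,10],0],[1,[0,0,5],0],[1,[0,0,0],0]]'
python3 d.py 596 -179.5 11 6
```

```text
time_s: 7.23
position: [0.597, -0.1723, 0.0205]
tool_rot: [0.668, 0.744, 0.009, 0.005]
force: [-0.3, 0.4, 0.2]
gripper_width: 0.662
t 7.23 pos [ 597.  -172.3   20.5] jaw 6.1 w 0.662 F [-0.3  0.4  0.2] tilt [0.019 0.008]
turn first 0.1 then shift after turn [-7.  -1.8  9.5]  / as it stands [-7.1 -2.   9.4] j6 1.18
```

```bash

python3 -m inch '[[1,[-7,-2,0],0],[1,[-2,0,2],0],[1,[0,0,4],0],[1,[0,0,2],0]]'
python3 d.py 596 -179.5 11 6
```

```text
time_s: 7.57
position: [0.5992, -0.1817, 0.0151]
tool_rot: [0.668, 0.744, 0.011, 0.007]
force: [-0.1, -0.4, -1.1]
gripper_width: 0.66
t 7.57 pos [ 599.2 -181.7   15.1] jaw 6.2 w 0.66 F [-0.1 -0.4 -1.1] tilt [0.025 0.007]
turn first 0.2 then shift after turn [ 2.5 -2.9  4.1]  / as it stands [ 2.5 -3.   4. ] j6 1.16
```

```bash

python3 -m inch '[[1,[2,-3,4],0],[1,[0,0,2],0],[-1,[0,0,0],0],[-1,[0,0,0],0],[-1,[0,0,0],0]]'
python3 d.py 596 -179.5 11 6
python3 -m inch '[[-1,[0,0,-5],0],[-1,[0,0,-25],0],[-1,[0,0,-40],0],[-1,[-25,0,-40],0],[-1,[-38,0,-40],0]]'
python3 -m inch '[[-1,[-38,0,-30],0],[-1,[-15,0,0],0],[-1,[0,0,0],0]]'
python3 w.py tin 597 -182 70 22 40 stamp 571 -367 35 50 90 foot 571 -367 35 8 25
python3 d.py 571 -367 200 6
```

```text
time_s: 7.98
position: [0.5978, -0.1809, 0.0128]
tool_rot: [0.668, 0.744, 0.012, 0.01]
force: [-0.6, -0.7, -0.4]
gripper_width: 0.996
t 7.98 pos [ 597.8 -180.9   12.8] jaw 6.1 w 0.996 F [-0.6 -0.7 -0.4] tilt [0.031 0.005]
turn first 0.1 then shift after turn [ 1.6 -1.6  1.8]  / as it stands [ 1.6 -1.7  1.7] j6 1.16
time_s: 8.4
position: [0.5917, -0.2289, 0.1468]
tool_rot: [0.666, 0.746, 0.008, -0.002]
force: [1.5, -0.5, -0.2]
gripper_width: 1.001
time_s: 8.65
position: [0.6015, -0.2847, 0.1833]
tool_rot: [0.667, 0.745, 0.01, 0.007]
force: [-0.1, -0.5, -0.4]
gripper_width: 0.996
tin 11885 med [ 598.6 -181.3   29.7] (array([ 599., -184.]), array([58., 88.]), 6.1)
stamp 1108 med [ 572.  -360.3   69.5] (array([ 572., -365.]), array([23., 23.]), 35.5)
foot 1056 med [ 572.9 -355.3   20.1] (array([ 572., -363.]), array([34., 40.]), 82.5)
t 8.7 pos [ 601.8 -283.8  183.8] jaw 6.4 w 0.997 F [ 0.1 -1.3 -0.1] tilt [0.024 0.006]
turn first 0.4 then shift after turn [-79.5 -39.3 -16.2]  / as it stands [-79.2 -39.4 -17.5] j6 1.01
```

```bash

python3 -m inch '[[-1,[-35,-17,0],0],[-1,[-35,-17,0],0],[-1,[-10,-5,15],0],[-1,[0,0,20],0],[-1,[0,0,0],0]]'
python3 d.py 572 -366 30 6
```

```text
time_s: 9.12
position: [0.572, -0.3639, 0.1445]
tool_rot: [0.664, 0.747, 0.012, 0.005]
force: [-1.3, -0.0, 0.5]
gripper_width: 1.002
t 9.12 pos [ 572.  -363.9  144.5] jaw 6.7 w 1.002 F [-1.3 -0.   0.5] tilt [0.023 0.011]
turn first 0.7 then shift after turn [ -2.1  -0.2 114.5]  / as it stands [ -3.   -3.  114.5] j6 0.88
```

```bash

python3 -m inch '[[-1,[-3,-3,25],0],[-1,[0,0,35],0],[-1,[0,0,25],0],[-1,[0,0,12],0],[-1,[0,0,0],0]]'
python3 d.py 572 -366 30 6
```

```text
time_s: 9.53
position: [0.571, -0.3587, 0.0443]
tool_rot: [0.662, 0.749, 0.013, 0.002]
force: [-0.2, 0.2, -0.2]
gripper_width: 1.001
t 9.53 pos [ 571.  -358.7   44.3] jaw 7.0 w 1.001 F [-0.2  0.2 -0.2] tilt [0.02  0.016]
turn first 1.0 then shift after turn [-7.4  0.2 14.3]  / as it stands [-7.6 -0.2 14.2] j6 0.88
```

```bash

python3 -m inch '[[-1,[-8,0,6],0],[-1,[-2,0,7],0],[-1,[0,0,0],0]]'
python3 d.py 572 -366 30 6
python3 -m inch '[[1,[0,0,0],0],[1,[0,0,0],0],[1,[0,0,0],0],[1,[0,0,0],0],[1,[0,0,0],0]]'
python3 -m inch '[[1,[0,0,0],0],[1,[0,0,0],0],[1,[0,0,0],0],[1,[0,0,0],0]]'
python3 d.py 572 -366 30 6
```

```text
time_s: 9.78
position: [0.5732, -0.3659, 0.0312]
tool_rot: [0.661, 0.75, 0.013, 0.001]
force: [-0.4, 0.4, -0.8]
gripper_width: 0.999
t 9.78 pos [ 573.2 -365.9   31.2] jaw 7.3 w 0.999 F [-0.4  0.4 -0.8] tilt [0.018 0.018]
turn first 1.3 then shift after turn [ 0.1 -1.2  1.2]  / as it stands [ 0.1 -1.2  1.2] j6 0.86
time_s: 10.2
position: [0.5757, -0.3676, 0.0353]
tool_rot: [0.661, 0.75, 0.013, 0.004]
force: [-1.5, -0.7, -1.3]
gripper_width: 0.298
time_s: 10.53
position: [0.576, -0.3679, 0.0362]
tool_rot: [0.661, 0.75, 0.013, 0.005]
force: [-0.1, 0.2, -0.4]
gripper_width: 0.266
t 10.53 pos [ 576.  -367.9   36.2] jaw 7.3 w 0.266 F [-0.1  0.2 -0.4] tilt [0.025 0.014]
turn first 1.3 then shift after turn [ 2.4 -3.8  6.2]  / as it stands [ 2.4 -3.9  6.1] j6 0.86
```

```bash

python3 -m inch '[[1,[0,0,-20],0],[1,[0,0,-35],0],[1,[20,3,-25],0],[1,[35,3,0],0],[1,[35,3,0],0]]'
python3 -m inch '[[1,[35,3,0],0],[1,[35,3,0],0],[1,[18,3,0],0],[1,[0,0,0],0]]'
python3 d.py 599 -184 66 6
python3 w.py stampfoot 599 -184 45 58 95 tin 599 -184 80 20 40
python3 - <<'E'
from h import *
save(cam("wrist"),"w3")
E
```

```text
time_s: 10.95
position: [0.5706, -0.2826, 0.117]
tool_rot: [0.664, 0.747, 0.012, 0.004]
force: [0.1, 0.8, -1.6]
gripper_width: 0.266
time_s: 11.28
position: [0.5685, -0.1855, 0.1199]
tool_rot: [0.663, 0.748, 0.014, 0.004]
force: [-0.6, -0.5, 0.1]
gripper_width: 0.265
t 11.28 pos [ 568.5 -185.5  119.9] jaw 6.9 w 0.265 F [-0.6 -0.5  0.1] tilt [0.024 0.016]
turn first 0.9 then shift after turn [-1.7 30.5 53.9]  / as it stands [-2.9 29.1 54.7] j6 1.12
stampfoot 279 med [ 568.6 -165.    89.1] (array([ 573., -168.]), array([ 9., 32.]), 80.0)
tin 9973 med [ 604.3 -169.5   29.7] (array([ 599., -184.]), array([58., 87.]), 5.8)
```

View pics/w3.png

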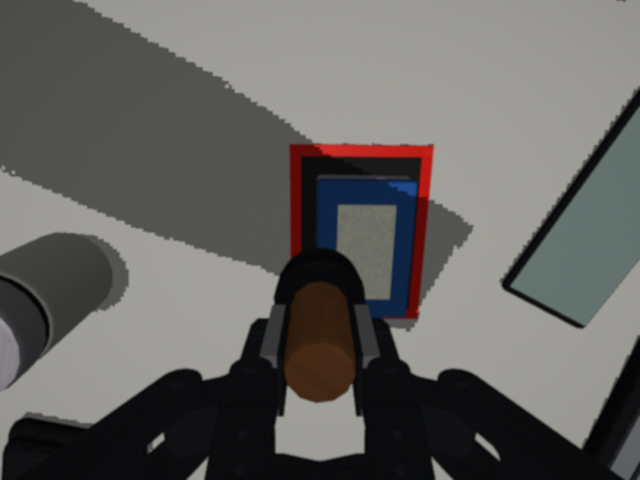

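The stamp is held upright, its foot at (320,280). The tin (365,250) sits square on the mat and shows through behind it, about 30 mm to the right.

```bash

python3 -m inch '[[1,[-3,15,0],0],[1,[0,15,10],0],[1,[0,3,15],0],[1,[0,0,8],0],[1,[0,0,0],0]]'
python3 d.py 599 -185 66 6
```

```text
time_s: 11.8
position: [0.605, -0.1948, 0.0869]
tool_rot: [0.667, 0.745, 0.012, 0.007]
force: [-0.5, -0.6, 0.1]
gripper_width: 0.266
t 11.8 pos [ 605.  -194.8   86.9] jaw 6.4 w 0.266 F [-0.5 -0.6  0.1] tilt [0.027 0.009]
turn first 0.4 then shift after turn [10.4 -4.9 20.9]  / as it stands [10.3 -5.4 20.8] j6 1.14
```

```bash

python3 -m inch '[[1,[9,-5,3],0],[1,[1,-1,6],0],[1,[0,0,3],0],[1,[0,0,0],0]]'
python3 d.py 599 -185 66 6
```

```text
time_s: 12.13
position: [0.5967, -0.1896, 0.0735]
tool_rot: [0.669, 0.744, 0.011, 0.007]
force: [-0.5, 0.4, -0.9]
gripper_width: 0.261
t 12.13 pos [ 596.7 -189.6   73.5] jaw 6.1 w 0.261 F [-0.5  0.4 -0.9] tilt [0.025 0.007]
turn first 0.1 then shift after turn [4.3 2.7 7.5]  / as it stands [4.3 2.5 7.6] j6 1.15
```

```bash

python3 -m inch '[[1,[4,2,3],0],[1,[1,1,3],0],[1,[0,0,2],0]]'
python3 d.py 599 -185 66 6
python3 w.py foot 599 -184 45 32 60
```

```text
time_s: 12.38
position: [0.6004, -0.1853, 0.0661]
tool_rot: [0.669, 0.743, 0.011, 0.008]
force: [0.1, -0.1, -1.4]
gripper_width: 0.266
t 12.38 pos [ 600.4 -185.3   66.1] jaw 6.0 w 0.266 F [ 0.1 -0.1 -1.4] tilt [0.027 0.006]
turn first -0.0 then shift after turn [ 0.5 -1.3  0.1]  / as it stands [ 0.5 -1.3  0.1] j6 1.16
foot 3463 med [ 599.7 -171.    51.1] (array([ 601., -171.]), array([39., 28.]), 2.6)
```

```bash

python3 -m inch '[[1,[-4,-1,0],0],[1,[0,0,2],0],[1,[0,0,1],0]]'
python3 d.py 599 -188 66 6
python3 w.py foot 599 -184 45 40 60
```

```text
time_s: 12.68
position: [0.6001, -0.1901, 0.0645]
tool_rot: [0.669, 0.743, 0.011, 0.009]
force: [-4.0, 1.9, 7.5]
gripper_width: 0.265
t 12.68 pos [ 600.1 -190.1   64.5] jaw 6.0 w 0.265 F [-4.   1.9  7.5] tilt [0.028 0.005]
turn first 0.0 then shift after turn [ 2.2 -0.9 -1.5]  / as it stands [ 2.2 -0.9 -1.5] j6 1.15
foot 3237 med [ 599.5 -176.3   49.6] (array([ 600., -179.]), array([39., 23.]), 1.5)
```

```bash

python3 -m inch '[[-1,[0,0,0],0],[-1,[0,0,0],0],[-1,[0,0,0],0],[-1,[0,0,0],0]]'
python3 -m inch '[[-1,[0,0,-20],0],[-1,[0,0,-35],0],[-1,[0,0,-40],0],[-1,[-5,-35,-30],0],[-1,[-5,-40,-20],0]]'
python3 -m inch '[[-1,[-12,-38,0],0],[-1,[-12,-38,0],0],[-1,[-12,-20,0],0],[-1,[0,0,0],0]]'
python3 d.py 409 -231 200 6
python3 w.py flask 409 -231 50 75 110 stamp 600 -186 35 80 110 tin 599 -184 80 20 40
python3 - <<'E'
from h import *
save(cam("wrist"),"w4")
E
```

```text
time_s: 13.07
position: [0.6012, -0.1908, 0.0658]
tool_rot: [0.669, 0.743, 0.012, 0.01]
force: [0.7, -0.3, 0.4]
gripper_width: 0.82
time_s: 13.48
position: [0.5291, -0.2067, 0.2028]
tool_rot: [0.667, 0.745, 0.011, 0.006]
force: [0.6, -0.2, 1.1]
gripper_width: 1.001
time_s: 13.82
position: [0.4328, -0.2561, 0.2075]
tool_rot: [0.667, 0.745, 0.011, 0.012]
force: [-0.7, 0.2, -0.1]
gripper_width: 1.0
t 13.82 pos [ 432.8 -256.1  207.5] jaw 6.3 w 1.0 F [-0.7  0.2 -0.1] tilt [0.032 0.001]
turn first 0.3 then shift after turn [ 27.4 -21.1   7.5]  / as it stands [ 27.6 -21.1   6.8] j6 0.92
flask 6515 med [ 407.9 -226.4   96.4] (array([ 408., -228.]), array([56., 57.]), 74.9)
stamp 1704 med [ 596.1 -187.4   98.4] (array([ 601., -188.]), array([24., 23.]), 39.1)
tin 6632 med [ 587.8 -172.2   29.6] (array([ 599., -184.]), array([59., 88.]), 6.0)
```

View pics/w4.png

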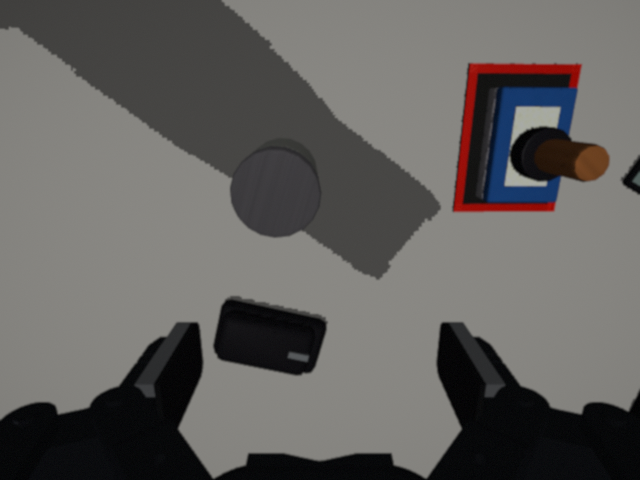

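The stamp (540,155) stands in the middle of the tin. The flask's lid shows at (275,192), and the mouse (270,335) is clear of the fingers' path.

```bash

python3 -m inch '[[-1,[15,-11,0],0],[-1,[14,-10,0],0],[-1,[3,-4,0],0],[-1,[0,0,0],0]]'
python3 d.py 408 -229 45 6
```

```text
time_s: 14.25
position: [0.4115, -0.2249, 0.206]
tool_rot: [0.665, 0.746, 0.013, 0.013]
force: [-0.2, 0.6, 0.1]
gripper_width: 0.997
t 14.25 pos [ 411.5 -224.9  206. ] jaw 6.6 w 0.997 F [-0.2  0.6  0.1] tilt [0.038 0.002]
turn first 0.6 then shift after turn [ -3.7  -3.9 161. ]  / as it stands [ -3.3 -10.  160.7] j6 0.94
```

```bash

python3 -m inch '[[-1,[-3,-8,30],0],[-1,[0,-2,35],0],[-1,[0,0,15],0],[-1,[0,0,0],0]]'
python3 d.py 408 -229 45 6
```

```text
time_s: 14.58
position: [0.4134, -0.2311, 0.1254]
tool_rot: [0.663, 0.748, 0.015, 0.019]
force: [0.6, 0.4, 0.0]
gripper_width: 1.002
t 14.58 pos [ 413.4 -231.1  125.4] jaw 6.9 w 1.002 F [0.6 0.4 0. ] tilt [ 0.048 -0.003]
turn first 0.9 then shift after turn [ 2.7 -5.2 80.4]  / as it stands [ 3.5 -8.9 80. ] j6 0.93
```

```bash

python3 -m inch '[[-1,[3,-8,5],0],[-1,[0,-2,25],0],[-1,[0,0,25],0],[-1,[0,0,12],0],[-1,[0,0,0],0]]'
python3 d.py 408 -229 45 6
```

```text
time_s: 15.0
position: [0.4153, -0.2327, 0.0586]
tool_rot: [0.662, 0.749, 0.016, 0.023]
force: [0.5, 0.9, 0.4]
gripper_width: 0.998
t 15.0 pos [ 415.3 -232.7   58.6] jaw 7.1 w 0.998 F [0.5 0.9 0.4] tilt [ 0.056 -0.007]
turn first 1.1 then shift after turn [ 4.5 -6.8 13.6]  / as it stands [ 4.8 -7.5 13.1] j6 0.92
```

```bash

python3 -m inch '[[-1,[4,-7,2],0],[-1,[0,-3,6],0],[-1,[0,-1,4],0],[1,[0,0,0],0],[1,[0,0,0],0]]'
python3 -m inch '[[1,[0,0,0],0],[1,[0,0,0],0],[1,[0,0,0],0],[1,[0,0,0],0]]'
python3 d.py 408 -229 45 6
```

```text
time_s: 15.42
position: [0.4081, -0.2319, 0.0484]
tool_rot: [0.661, 0.75, 0.016, 0.026]
force: [0.1, -0.1, -0.0]
gripper_width: 0.747
time_s: 15.75
position: [0.4076, -0.2323, 0.0501]
tool_rot: [0.661, 0.75, 0.016, 0.027]
force: [-0.2, 0.0, -3.0]
gripper_width: 0.671
t 15.75 pos [ 407.6 -232.3   50.1] jaw 7.2 w 0.671 F [-0.2  0.  -3. ] tilt [ 0.061 -0.011]
turn first 1.2 then shift after turn [3.2 0.7 5.1]  / as it stands [3.3 0.5 5.1] j6 0.91
```

```bash

python3 -m inch '[[1,[0,0,-12],0],[1,[0,0,-25],0],[1,[10,7,-20],0],[1,[25,17,0],0],[1,[28,20,0],0]]'
python3 -m inch '[[1,[28,20,0],0],[1,[28,20,0],0],[1,[28,20,0],0],[1,[28,20,0],0],[1,[28,20,0],0]]'
python3 d.py 570 78 60 6
```

```text
time_s: 16.17
position: [0.437, -0.1654, 0.1087]
tool_rot: [0.665, 0.746, 0.014, 0.024]
force: [0.5, 0.2, -3.6]
gripper_width: 0.675
time_s: 16.58
position: [0.523, -0.0089, 0.1123]
tool_rot: [0.667, 0.745, 0.014, 0.025]
force: [1.1, -1.1, -2.0]
gripper_width: 0.67
t 16.58 pos [523.   -8.9 112.3] jaw 6.4 w 0.67 F [ 1.1 -1.1 -2. ] tilt [ 0.057 -0.013]
turn first 0.4 then shift after turn [81.5 55.8 52.3]  / as it stands [82.2 53.3 53.7] j6 1.45
```

```bash

python3 -m inch '[[1,[28,18,0],0],[1,[25,16,0],0],[1,[12,10,0],0],[1,[0,0,0],0]]'
python3 d.py 570 78 55 6
python3 - <<'E'
from h import *; from m import rect
for n in ("wrist","side","scene"):
    c=cam(n); P=c["P"]; h=cv2.cvtColor(c["pixels"],cv2.COLOR_RGB2HSV).astype(int)
    k=(h[...,0]<25)&(h[...,1]>90)&(np.hypot(P[...,0]-.57,P[...,1]-.08)<.06)&(P[...,2]<.02); p=P[k]
    if len(p)>20:
        q,r=cv2.minEnclosingCircle((p[:,:2]*1000).astype(np.float32)); print(n,"coaster",len(p),np.round(q),r)
    s=sensors.state()["position"]
    p=P[(np.hypot(P[...,0]-s[0],P[...,1]-s[1])<.06)&(P[...,2]>.06)&(P[...,2]<.17)&(h[...,1]<60)]; 
    if n=="wrist": save(c,"w5")
    if len(p): print(n,"flask?",len(p),rect(p),np.percentile(p[:,2],[2,50,98]))
E
```

```text
time_s: 16.92
position: [0.5646, 0.0716, 0.1125]
tool_rot: [0.664, 0.747, 0.017, 0.025]
force: [0.9, 0.1, -3.0]
gripper_width: 0.669
t 16.92 pos [564.6  71.6 112.5] jaw 6.8 w 0.669 F [ 0.9  0.1 -3. ] tilt [ 0.06  -0.008]
turn first 0.8 then shift after turn [ 5.8  6.  57.5]  / as it stands [ 6.6  2.8 57.6] j6 1.59
wrist coaster 9274 [569.  82.] 45.7108039855957
wrist flask? 44122 (array([562.,  79.]), array([ 51., 116.]), 89.5) [0.08259867 0.15934582 0.16867285]
side coaster 614 [566.  78.] 47.383750915527344
side flask? 1001 (array([560.,  63.]), array([113.,  48.]), 16.6) [0.0678456  0.13445408 0.16835565]
scene coaster 739 [568.  80.] 49.70131301879883
scene flask? 782 (array([578.,  68.]), array([57., 83.]), 71.6) [0.06479661 0.11455012 0.1595107 ]
```

View pics/w5.png

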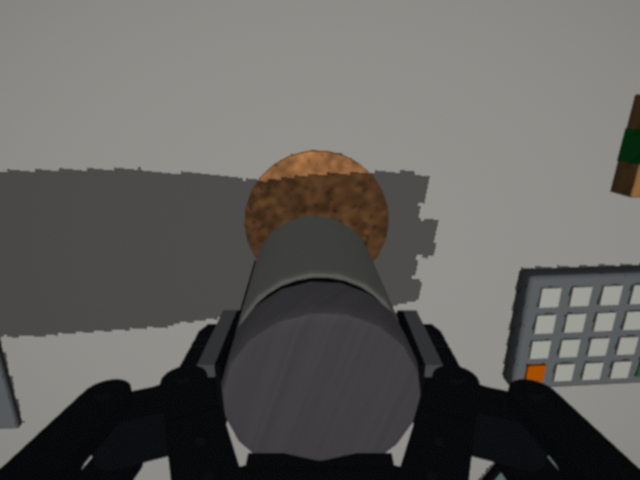

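The flask (320,380) is held over the coaster (316,200), which measures about (569,80). The calculator and staples are clear.

```bash

python3 -m inch '[[1,[4,-2,15],0],[1,[0,0,20],0],[1,[0,0,10],0],[1,[0,0,0],0]]'
python3 d.py 567 77 54 6
```

```text
time_s: 17.4
position: [0.5587, 0.0659, 0.0661]
tool_rot: [0.667, 0.744, 0.013, 0.025]
force: [-0.5, -0.9, -3.1]
gripper_width: 0.671
t 17.4 pos [558.7  65.9  66.1] jaw 6.3 w 0.671 F [-0.5 -0.9 -3.1] tilt [ 0.054 -0.013]
turn first 0.3 then shift after turn [10.1  9.4 12.1]  / as it stands [10.3  8.8 12.4] j6 1.59
```

```bash

python3 -m inch '[[1,[9,9,0],0],[1,[3,2,3],0],[1,[0,0,3],0],[1,[0,0,0],0]]'
python3 d.py 567 77 54 6
```

```text
time_s: 17.73
position: [0.5688, 0.0775, 0.0612]
tool_rot: [0.669, 0.743, 0.013, 0.025]
force: [-0.3, -0.2, -2.8]
gripper_width: 0.672
t 17.73 pos [568.8  77.5  61.2] jaw 6.0 w 0.672 F [-0.3 -0.2 -2.8] tilt [ 0.054 -0.014]
turn first 0.0 then shift after turn [-0.3 -1.9  7.2]  / as it stands [-0.1 -2.3  7.1] j6 1.61
```

```bash

python3 -m inch '[[1,[0,-2,3],0],[1,[0,0,3],0],[1,[0,0,2],0]]'
python3 d.py 567 77 54 6
python3 -m inch '[[1,[0,0,2],0]]'
```

```text
time_s: 17.98
position: [0.5687, 0.0774, 0.0541]
tool_rot: [0.669, 0.743, 0.014, 0.026]
force: [0.1, 1.2, -3.1]
gripper_width: 0.674
t 17.98 pos [568.7  77.4  54.1] jaw 6.0 w 0.674 F [ 0.1  1.2 -3.1] tilt [ 0.057 -0.014]
turn first 0.0 then shift after turn [-0.2 -1.8  0.1]  / as it stands [-0.2 -1.8  0. ] j6 1.61
time_s: 18.07
position: [0.5689, 0.0773, 0.0532]
tool_rot: [0.669, 0.743, 0.014, 0.026]
force: [-5.3, 0.4, 22.0]
gripper_width: 0.671
```

```bash

python3 -m inch '[[-1,[0,0,-1],0],[-1,[0,0,0],0],[-1,[0,0,0],0],[-1,[0,0,-10],0],[-1,[0,0,-30],0]]'
python3 -m inch '[[-1,[0,0,-40],0],[-1,[0,0,-40],0],[-1,[0,0,-40],0],[-1,[0,0,-15],0],[-1,[0,0,0],0]]'
python3 d.py 408 232 200 -30
python3 w.py flask 569 79 50 80 115
python3 - <<'E'
from h import *
P=cam("scene")["P"]; p=P[(np.hypot(P[...,0]-.569,P[...,1]-.079)<.05)&(P[...,2]>.09)]; print(len(p),p.min(0),p.max(0))
E
```

```text
time_s: 18.48
position: [0.5639, 0.0773, 0.092]
tool_rot: [0.669, 0.743, 0.012, 0.024]
force: [-0.0, -0.5, -0.5]
gripper_width: 0.998
time_s: 18.9
position: [0.5574, 0.0796, 0.2407]
tool_rot: [0.669, 0.743, 0.015, 0.027]
force: [0.2, -0.1, 0.6]
gripper_width: 1.001
t 18.9 pos [557.4  79.6 240.7] jaw 6.0 w 1.001 F [ 0.2 -0.1  0.6] tilt [ 0.059 -0.014]
turn first 36.0 then shift after turn [  57.3 -205.6   40.7]  / as it stands [ 167.9 -134.7   29.7] j6 1.62
flask 4948 med [568.1  83.6 100.4] (array([569.,  81.]), array([57., 56.]), 35.8)
6344 [0.5326505  0.04414425 0.09028807] [0.61895296 0.12887556 0.61182322]
```

```bash

python3 -m inch '[[-1,[0,0,0],7],[-1,[0,0,0],7],[-1,[0,0,0],7],[-1,[0,0,0],7],[-1,[0,0,0],5]]'
python3 -m inch '[[-1,[10,-37,0],0],[-1,[10,-38,0],0],[-1,[10,-38,0],0],[-1,[10,-38,0],0],[-1,[8,-20,0],0]]'
python3 -m inch '[[-1,[0,0,0],0]]'
python3 d.py 408 232 120 -30
python3 w.py block 408 232 45 20 40
```

```text
time_s: 19.42
position: [0.5505, 0.0783, 0.2264]
tool_rot: [0.858, 0.514, 0.012, 0.017]
force: [-0.1, -0.5, -0.5]
gripper_width: 1.006
time_s: 19.83
position: [0.4159, 0.199, 0.2051]
tool_rot: [0.862, 0.507, 0.002, 0.016]
force: [-0.1, -0.9, 0.5]
gripper_width: 0.999
time_s: 19.92
position: [0.4115, 0.2003, 0.2025]
tool_rot: [0.86, 0.509, -0.001, 0.015]
force: [0.6, -0.1, -1.1]
gripper_width: 0.995
t 19.92 pos [411.5 200.3 202.5] jaw -28.7 w 0.995 F [ 0.6 -0.1 -1.1] tilt [ 0.013 -0.027]
turn first 1.3 then shift after turn [ 25.7 -18.9  82.5]  / as it stands [ 27.6 -20.4  81.6] j6 2.55
block 4268 med [408.2 233.1  30.5] (array([408., 232.]), array([50., 50.]), 60.1)
```

```bash

python3 -m inch '[[-1,[20,-15,10],1],[-1,[8,-6,30],0],[-1,[0,0,30],0],[-1,[0,0,20],0],[-1,[0,0,0],0]]'
python3 d.py 408 232 4 -30
```

```text
time_s: 20.38
position: [0.41, 0.2289, 0.1037]
tool_rot: [0.866, 0.5, -0.003, 0.017]
force: [-0.9, -1.0, -0.9]
gripper_width: 1.002
t 20.38 pos [410.  228.9 103.7] jaw -30.0 w 1.002 F [-0.9 -1.  -0.9] tilt [ 0.012 -0.033]
turn first 0.0 then shift after turn [ 1.7 -3.2 99.7]  / as it stands [ 3.9 -5.9 99.5] j6 2.63
```

```bash

python3 -m inch '[[-1,[4,-6,30],0],[-1,[0,0,30],0],[-1,[0,0,15],0],[-1,[0,0,0],0]]'
python3 d.py 408 232 4 -30
```

```text
time_s: 20.72
position: [0.4105, 0.2299, 0.0253]
tool_rot: [0.867, 0.498, -0.004, 0.018]
force: [0.1, -0.2, 0.2]
gripper_width: 0.997
t 20.72 pos [410.5 229.9  25.3] jaw -30.3 w 0.997 F [ 0.1 -0.2  0.2] tilt [ 0.012 -0.036]
turn first -0.3 then shift after turn [ 0.6 -3.2 21.3]  / as it stands [ 1.1 -3.8 21.2] j6 2.63
```

```bash

python3 -m inch '[[-1,[1,-4,12],0],[-1,[0,0,8],0],[-1,[0,0,2],0],[1,[0,0,0],0],[1,[0,0,0],0]]'
python3 -m inch '[[1,[0,0,0],0],[1,[0,0,0],0],[1,[0,0,0],0],[1,[0,0,0],0],[1,[0,0,0],0]]'
python3 d.py 408 232 4 -30
```

```text
time_s: 21.13
position: [0.4116, 0.2304, 0.0049]
tool_rot: [0.868, 0.496, -0.003, 0.019]
force: [-0.6, -0.4, -0.2]
gripper_width: 0.749
time_s: 21.55
position: [0.4144, 0.2317, 0.0085]
tool_rot: [0.868, 0.496, -0.0, 0.019]
force: [-1.4, -0.5, -0.5]
gripper_width: 0.569
t 21.55 pos [414.4 231.7   8.5] jaw -30.6 w 0.569 F [-1.4 -0.5 -0.5] tilt [ 0.019 -0.033]
turn first -0.6 then shift after turn [-2.9 -5.7  4.5]  / as it stands [-2.9 -5.8  4.4] j6 2.64
```

```bash

python3 -m inch '[[1,[0,0,-20],0],[1,[0,0,-35],0],[1,[0,0,-40],-7],[1,[0,0,-40],-7],[1,[0,0,-20],-7]]'
python3 -m inch '[[1,[0,0,0],-7],[1,[0,0,0],-7],[1,[0,0,0],-2],[1,[0,0,0],0]]'
python3 d.py 583 -51 150 6
```

```text
time_s: 21.97
position: [0.406, 0.2337, 0.1635]
tool_rot: [0.76, 0.65, -0.012, 0.017]
force: [1.0, 0.6, -1.1]
gripper_width: 0.57
time_s: 22.3
position: [0.4099, 0.2365, 0.1718]
tool_rot: [0.658, 0.753, -0.007, 0.018]
force: [-0.1, -0.8, -1.1]
gripper_width: 0.571
t 22.3 pos [409.9 236.5 171.8] jaw 7.7 w 0.571 F [-0.1 -0.8 -1.1] tilt [ 0.018 -0.034]
turn first 1.7 then shift after turn [-304.   142.1   21.8]  / as it stands [-307.2  132.5   34.7] j6 1.99
```

```bash

python3 -m inch '[[1,[-22,8,0],0],[1,[-36,14,0],0],[1,[-36,15,0],0],[1,[-36,15,0],0],[1,[-36,15,0],0]]'
python3 -m inch '[[1,[-36,15,0],0],[1,[-36,15,0],0],[1,[-36,15,0],0],[1,[-15,8,0],1],[1,[0,0,0],0]]'
python3 d.py 583 -51 60 6
python3 w.py block 570 -50 60 100 200
python3 - <<'E'
from h import *
save(cam("wrist"),"w6")
E
```

```text
time_s: 22.72
position: [0.4976, 0.0824, 0.1774]
tool_rot: [0.654, 0.756, -0.007, 0.016]
force: [1.2, 0.3, -0.2]
gripper_width: 0.572
time_s: 23.13
position: [0.5723, -0.0448, 0.1803]
tool_rot: [0.666, 0.746, -0.008, 0.017]
force: [0.8, 0.7, -0.3]
gripper_width: 0.577
t 23.13 pos [572.3 -44.8 180.3] jaw 6.5 w 0.577 F [ 0.8  0.7 -0.3] tilt [ 0.015 -0.034]
turn first 0.5 then shift after turn [ -7.3  10.  120.3]  / as it stands [ -3.1   8.7 120.6] j6 1.4
block 4862 med [570.2 -22.3 190.9] (array([571., -29.]), array([76., 17.]), 6.2)
```

View pics/w6.png

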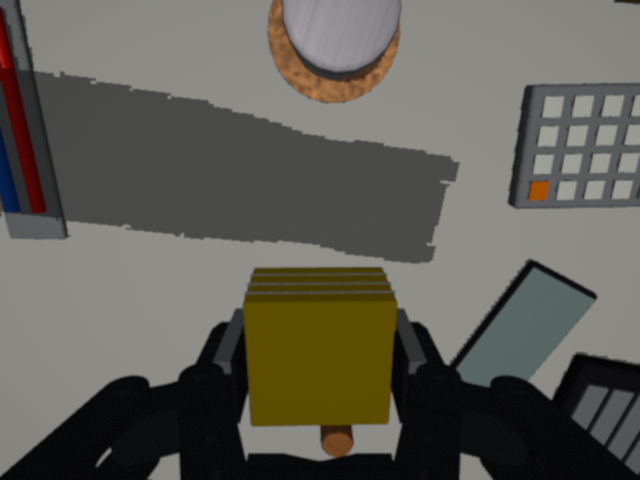

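The yellow block (320,345) is held straight. The flask stands on the coaster (335,45), and the bystanders are clear.

```bash

python3 -m inch '[[1,[-3,9,30],0],[1,[0,0,40],0],[1,[0,0,35],0],[1,[0,0,10],0],[1,[0,0,0],0]]'
python3 d.py 583 -51 9 6
```

```text
time_s: 23.65
position: [0.5787, -0.0407, 0.0635]
tool_rot: [0.663, 0.749, -0.006, 0.015]
force: [-0.3, -0.4, -0.7]
gripper_width: 0.572
t 23.65 pos [578.7 -40.7  63.5] jaw 7.0 w 0.572 F [-0.3 -0.4 -0.7] tilt [ 0.014 -0.029]
turn first 1.0 then shift after turn [-10.7   3.2  54.5]  / as it stands [-9.1  2.4 54.9] j6 1.39
```

```bash

python3 -m inch '[[1,[-9,2,12],1],[1,[0,0,20],0],[1,[0,0,10],0],[1,[0,0,0],0]]'
python3 d.py 583 -51 9 6
```

```text
time_s: 23.98
position: [0.5819, -0.0476, 0.0216]
tool_rot: [0.668, 0.744, -0.006, 0.015]
force: [-0.1, -0.9, -0.5]
gripper_width: 0.569
t 23.98 pos [581.9 -47.6  21.6] jaw 6.2 w 0.569 F [-0.1 -0.9 -0.5] tilt [ 0.015 -0.029]
turn first 0.2 then shift after turn [-3.4  0.7 12.6]  / as it stands [-3.1  0.6 12.7] j6 1.4
```

Lower, release, rise, and head for the stapler.

```bash

python3 -m inch '[[1,[-3,1,5],0],[1,[0,0,4],0],[1,[0,0,3],0],[1,[0,0,1],0]]'
python3 d.py 583 -51 9 6
python3 -m inch '[[-1,[0,0,0],0],[-1,[0,0,0],0],[-1,[0,0,0],0],[-1,[0,0,-15],0],[-1,[0,0,-35],0]]'
python3 -m inch '[[-1,[0,0,-40],0],[-1,[0,0,-40],0],[-1,[0,0,-40],0],[-1,[0,0,-30],0],[-1,[0,0,0],0]]'
python3 w.py block 583 -51 50 20 40
python3 d.py 436 388 200 88.8
```

```text
time_s: 24.32
position: [0.586, -0.0512, 0.0107]
tool_rot: [0.668, 0.744, -0.004, 0.017]
force: [-0.9, 0.0, -1.8]
gripper_width: 0.572
t 24.32 pos [586.  -51.2  10.7] jaw 6.2 w 0.572 F [-0.9  0.  -1.8] tilt [ 0.02  -0.029]
turn first 0.2 then shift after turn [ 0.5 -2.9  1.7]  / as it stands [ 0.6 -2.9  1.6] j6 1.39
time_s: 24.73
position: [0.5812, -0.0498, 0.0571]
tool_rot: [0.668, 0.744, -0.007, 0.014]
force: [-0.2, 0.2, -0.1]
gripper_width: 1.003
time_s: 25.15
position: [0.5804, -0.0453, 0.2203]
tool_rot: [0.668, 0.744, -0.005, 0.017]
force: [1.0, 0.8, 0.4]
gripper_width: 0.997
block 3582 med [587.  -51.   30.5] (array([587., -53.]), array([50., 51.]), 5.7)
t 25.2 pos [579.8 -45.3 218.2] jaw 6.1 w 1.0 F [-0.2 -0.3  1.2] tilt [ 0.017 -0.029]
turn first -82.7 then shift after turn [152.9 430.2  18.2]  / as it stands [446.5 -97.1   3.3] j6 1.4
```

```bash

python3 -m inch '[[-1,[38,-8,0],0],[-1,[38,-8,0],0],[-1,[38,-8,0],0],[-1,[38,-8,0],0],[-1,[38,-8,0],0]]'
python3 -m inch '[[-1,[38,-8,0],0],[-1,[38,-8,0],0],[-1,[38,-8,0],0],[-1,[38,-8,0],0],[-1,[38,-8,0],0]]'
python3 -m inch '[[-1,[30,-8,0],-7],[-1,[0,0,0],-7],[-1,[0,0,0],-7],[-1,[0,0,0],-7],[-1,[0,0,0],-7]]'
python3 -m inch '[[-1,[0,0,0],-7],[-1,[0,0,0],-7],[-1,[0,0,0],-7],[-1,[0,0,0],-7],[-1,[0,0,0],-7]]'
python3 d.py 436 388 200 88.8
```

```text
time_s: 25.62
position: [0.5215, 0.1373, 0.2088]
tool_rot: [0.674, 0.738, -0.005, 0.018]
force: [0.8, 0.3, -0.3]
gripper_width: 0.997
time_s: 26.03
position: [0.4568, 0.3288, 0.1947]
tool_rot: [0.675, 0.738, -0.01, 0.017]
force: [1.2, 0.1, 0.0]
gripper_width: 0.999
time_s: 26.45
position: [0.4377, 0.3672, 0.1846]
tool_rot: [0.413, 0.91, -0.018, 0.01]
force: [0.8, 0.7, 0.7]
gripper_width: 0.999
time_s: 26.87
position: [0.4335, 0.3649, 0.1765]
tool_rot: [0.114, 0.993, -0.025, -0.0]
force: [0.5, -0.5, 0.2]
gripper_width: 1.001
t 26.87 pos [433.5 364.9 176.5] jaw 76.9 w 1.001 F [ 0.5 -0.5  0.2] tilt [-0.006 -0.049]
turn first -11.9 then shift after turn [ -2.   23.1 -23.5]  / as it stands [  2.7  21.9 -24.6] j6 0.95
```

```bash

python3 -m inch '[[-1,[0,0,0],-7],[-1,[0,0,0],-5],[-1,[0,20,0],0],[-1,[0,3,0],0],[-1,[0,0,0],0]]'
python3 w.py stapler 436 388 85 32 55
python3 - <<'E'
from h import *
save(cam("wrist"),"w7")
E
python3 d.py 436 388 20 88.8
```

```text
time_s: 27.28
position: [0.4303, 0.3845, 0.168]
tool_rot: [0.004, 1.0, -0.029, -0.008]
force: [-0.5, -0.3, -0.2]
gripper_width: 0.998
stapler 6915 med [426.8 388.5  48.3] (array([435., 388.]), array([ 28., 122.]), 88.8)
t 27.38 pos [430.3 384.2 168.2] jaw 89.5 w 1.004 F [ 0.5 -0.4  0.3] tilt [-0.015 -0.058]
turn first 0.7 then shift after turn [ -5.6   4.  148.2]  / as it stands [ -7.9  12.5 147.6] j6 0.76
```

View pics/w7.png

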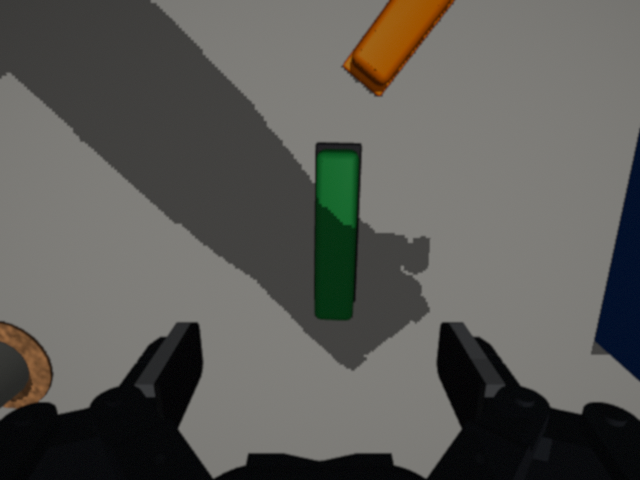

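The green stapler (337,235) lies between the fingers' lines, and the orange one (400,45) is well clear. Now I descend.

```bash

python3 -m inch '[[-1,[-8,10,20],1],[-1,[0,2,35],0],[-1,[0,0,30],0],[-1,[0,0,12],0],[-1,[0,0,0],0]]'
python3 d.py 436 388 18 88.8
```

```text
time_s: 27.8
position: [0.4387, 0.3892, 0.0689]
tool_rot: [0.015, 0.999, -0.028, -0.005]
force: [-0.3, -0.7, -0.3]
gripper_width: 0.999
t 27.8 pos [438.7 389.2  68.9] jaw 88.3 w 0.999 F [-0.3 -0.7 -0.3] tilt [-0.011 -0.056]
turn first -0.5 then shift after turn [ 2.7 -1.3 50.9]  / as it stands [ 2.2  1.5 50.9] j6 0.77
```

```bash

python3 -m inch '[[-1,[2,1,20],0],[-1,[0,1,20],0],[-1,[0,0,8],0],[-1,[0,0,0],0]]'
python3 d.py 436 388 18 88.8
python3 -m inch '[[0.5,[0,0,3],0],[1,[0,0,0],0],[1,[0,0,0],0],[1,[0,0,0],0],[1,[0,0,0],0]]'
python3 -m inch '[[1,[0,0,0],0],[1,[0,0,0],0],[1,[0,0,0],0]]'
python3 d.py 436 388 18 88.8
```

```text
time_s: 28.13
position: [0.437, 0.3872, 0.0215]
tool_rot: [0.016, 0.999, -0.028, -0.005]
force: [0.0, -0.1, 0.1]
gripper_width: 0.998
t 28.13 pos [437.  387.2  21.5] jaw 88.2 w 0.998 F [ 0.  -0.1  0.1] tilt [-0.01  -0.056]
turn first -0.6 then shift after turn [1.  0.8 3.5]  / as it stands [1.  1.  3.4] j6 0.78
time_s: 28.55
position: [0.4395, 0.3885, 0.0232]
tool_rot: [0.016, 1.0, -0.026, -0.002]
force: [-0.2, 1.2, -0.5]
gripper_width: 0.318
time_s: 28.8
position: [0.4401, 0.3893, 0.0244]
tool_rot: [0.016, 1.0, -0.025, -0.001]
force: [-0.5, -0.7, -2.7]
gripper_width: 0.314
t 28.8 pos [440.1 389.3  24.4] jaw 88.1 w 0.314 F [-0.5 -0.7 -2.7] tilt [-0.004 -0.05 ]
turn first -0.7 then shift after turn [ 4.1 -1.4  6.4]  / as it stands [ 4.1 -1.1  6.5] j6 0.78
```

```bash

python3 -m inch '[[1,[0,0,-15],0],[1,[0,0,-30],0],[1,[0,0,-40],7],[1,[0,0,-40],7],[1,[0,0,-20],7]]'
python3 -m inch '[[1,[0,0,0],7],[1,[0,0,0],7],[1,[0,0,0],7],[1,[0,0,0],7],[1,[0,0,0],7]]'
python3 -m inch '[[1,[0,0,0],7],[1,[0,0,0],7],[1,[0,0,0],5],[1,[0,0,0],0]]'
python3 d.py 491 -62 130 6
```

```text
time_s: 29.22
position: [0.4353, 0.3918, 0.1657]
tool_rot: [0.204, 0.978, -0.033, -0.003]
force: [0.9, 0.8, -2.6]
gripper_width: 0.32
time_s: 29.63
position: [0.4383, 0.3952, 0.1738]
tool_rot: [0.494, 0.869, -0.026, 0.01]
force: [0.1, -0.5, -2.3]
gripper_width: 0.317
time_s: 29.97
position: [0.4374, 0.3946, 0.1727]
tool_rot: [0.636, 0.771, -0.025, 0.014]
force: [-0.1, -0.6, -1.2]
gripper_width: 0.317
t 29.97 pos [437.4 394.6 172.7] jaw 11.0 w 0.317 F [-0.1 -0.6 -1.2] tilt [-0.011 -0.056]
turn first 5.0 then shift after turn [-459.7    5.6   42.7]  / as it stands [-455.5  -33.2   67.8] j6 2.13
```

```bash

python3 -m inch '[[1,[-20,0,0],5],[1,[-38,1,2],0],[1,[-38,1,2],0],[1,[-38,1,2],0],[1,[-38,1,2],0]]'
python3 -m inch '[[1,[-38,1,2],0],[1,[-38,1,2],0],[1,[-38,1,2],0],[1,[-38,1,2],0],[1,[-38,1,2],0]]'
python3 d.py 491 -62 130 6
```

```text
time_s: 30.38
position: [0.4621, 0.2272, 0.1714]
tool_rot: [0.661, 0.75, -0.023, 0.013]
force: [1.3, 0.4, -1.4]
gripper_width: 0.315
time_s: 30.8
position: [0.4905, 0.0305, 0.1706]
tool_rot: [0.655, 0.755, -0.023, 0.013]
force: [0.5, -0.6, -2.1]
gripper_width: 0.31
t 30.8 pos [490.5  30.5 170.6] jaw 8.1 w 0.31 F [ 0.5 -0.6 -2.1] tilt [-0.01  -0.052]
turn first 2.1 then shift after turn [-92.   -9.2  40.6]  / as it stands [-89.4 -11.9  45.4] j6 1.52
```

```bash

python3 -m inch '[[1,[-35,-3,5],2],[1,[-30,-5,15],0],[1,[-12,-2,25],0],[1,[0,0,20],0],[1,[0,0,0],0]]'
python3 d.py 491 -62 25 6
python3 w.py stapler 491 -62 90 80 150 tray 350 -6 90 5 30
python3 - <<'E'
from h import *
save(cam("wrist"),"w8")
E
```

```text
time_s: 31.22
position: [0.4916, -0.0631, 0.1099]
tool_rot: [0.668, 0.744, -0.022, 0.017]
force: [-0.9, -0.4, -1.8]
gripper_width: 0.317
t 31.22 pos [491.6 -63.1 109.9] jaw 6.1 w 0.317 F [-0.9 -0.4 -1.8] tilt [-0.004 -0.056]
turn first 0.1 then shift after turn [ 1.2 -0.4 84.9]  / as it stands [ 5.9  0.4 84.7] j6 1.37
stapler 31490 med [489.9 -44.3 134.2] (array([491., -48.]), array([ 54., 108.]), 8.0)
tray 19519 med [345.9  -9.1   7.7] (array([344., -22.]), array([ 46., 145.]), 5.7)
```

View pics/w8.png

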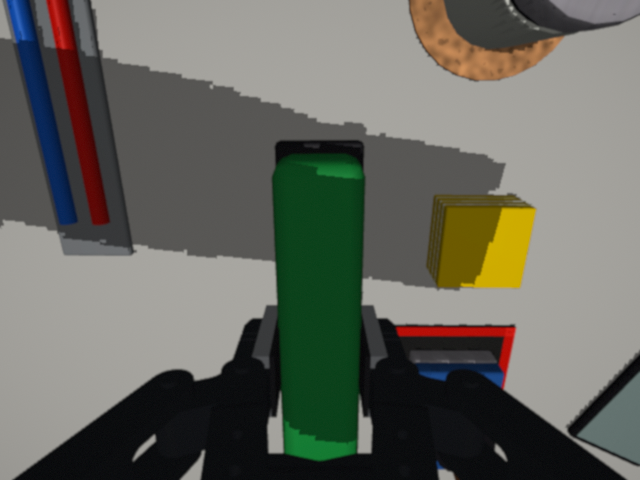

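The stapler (320,300) is held level, in line with the row. The block (482,245) is about 90 mm away, and the pen tray is clear.

```bash

python3 -m inch '[[1,[3,0,25],0],[1,[0,0,30],0],[1,[0,0,8],0],[1,[0,0,0],0]]'
python3 d.py 491 -62 25 6
```

```text
time_s: 31.65
position: [0.5001, -0.0603, 0.0545]
tool_rot: [0.665, 0.747, -0.017, 0.024]
force: [0.4, 0.2, -1.0]
gripper_width: 0.317
t 31.65 pos [500.1 -60.3  54.5] jaw 6.6 w 0.317 F [ 0.4  0.2 -1. ] tilt [ 0.013 -0.056]
turn first 0.6 then shift after turn [-0.7 -9.3 29.5]  / as it stands [ 1.1 -9.5 29.5] j6 1.37
```

```bash

python3 -m inch '[[1,[0,-10,5],0],[1,[0,-2,12],0],[1,[0,0,5],0],[1,[0,0,0],0]]'
python3 d.py 491 -62 25 6
```

```text
time_s: 31.98
position: [0.4935, -0.0607, 0.0381]
tool_rot: [0.662, 0.749, -0.014, 0.027]
force: [-0.2, 0.3, -1.2]
gripper_width: 0.316
t 31.98 pos [493.5 -60.7  38.1] jaw 7.0 w 0.316 F [-0.2  0.3 -1.2] tilt [ 0.021 -0.056]
turn first 1.0 then shift after turn [-1.  -2.6 13.1]  / as it stands [-0.2 -2.8 13.1] j6 1.36
```

```bash

python3 -m inch '[[1,[0,-2,5],1],[1,[0,0,5],0],[1,[0,0,2],0]]'
python3 d.py 491 -62 25 6
python3 -m inch '[[1,[0,0,2],0]]'
```

```text
time_s: 32.23
position: [0.4954, -0.0612, 0.029]
tool_rot: [0.669, 0.743, -0.012, 0.029]
force: [-0.3, 0.2, -2.5]
gripper_width: 0.317
t 32.23 pos [495.4 -61.2  29. ] jaw 6.0 w 0.317 F [-0.3  0.2 -2.5] tilt [ 0.028 -0.057]
turn first 0.0 then shift after turn [-0.4 -4.5  4. ]  / as it stands [-0.1 -4.6  3.9] j6 1.38
time_s: 32.32
position: [0.496, -0.0612, 0.0272]
tool_rot: [0.669, 0.743, -0.011, 0.03]
force: [0.4, 0.6, -0.8]
gripper_width: 0.313
```

```bash

python3 -m inch '[[1,[0,-4,2],0],[1,[0,-1,2],0]]'
python3 -m inch '[[-1,[0,0,0],0],[-1,[0,0,0],0],[-1,[0,0,0],0],[-1,[0,0,0],0],[-1,[0,0,-15],0]]'
python3 -m inch '[[-1,[0,0,-35],0],[-1,[0,0,-40],0],[-1,[0,-20,-40],0],[-1,[0,-35,-40],0],[-1,[0,-35,-20],0]]'
python3 -m inch '[[-1,[-25,0,-20],0],[-1,[-25,0,-10],0],[-1,[0,0,0],0],[-1,[0,0,0],0]]'
cat > f.py <<'E'
from h import *; from m import rect
th=np.radians(6); ex=np.array([np.cos(th),np.sin(th)]); ey=np.array([-np.sin(th),np.cos(th)]); mat=np.array([597,-182])
T={"tin":(599,-184,75,20,40),"stamp":(600,-187,30,85,115),"block":(587,-53,50,20,40),"stapler":(491,-60,85,32,60),"flask":(569,81,50,80,115),"mouse":(410,-384,80,12,40),"calc":(780,24,95,8,30),"staples":(777,155,50,9,30)}
for n in ("wrist","side","scene"):
    c=cam(n); save(c,"f_"+n); P=c["P"].reshape(-1,3)*1000
    for k,(x,y,r,a,b) in T.items():
        p=P[(np.hypot(P[:,0]-x,P[:,1]-y)<r)&(P[:,2]>a)&(P[:,2]<b)]
        if len(p)>20:
            q=rect(p/1000); d=np.array(q[0])-mat; print(n,k,len(p),"top",np.round(np.percentile(p[:,2],90)),*q,"in mat frame",np.round([d@ex,d@ey]))
E
python3 f.py; python3 d.py 491 -62 25 6
```

```text
time_s: 32.48
position: [0.496, -0.0623, 0.0254]
tool_rot: [0.669, 0.742, -0.008, 0.033]
force: [-3.4, -2.6, 8.9]
gripper_width: 0.315
time_s: 32.9
position: [0.4934, -0.0617, 0.0391]
tool_rot: [0.669, 0.742, -0.009, 0.032]
force: [0.4, 0.5, -0.4]
gripper_width: 0.987
time_s: 33.32
position: [0.4084, -0.0605, 0.2036]
tool_rot: [0.669, 0.743, -0.011, 0.03]
force: [0.5, -0.6, -0.1]
gripper_width: 1.0
time_s: 33.65
position: [0.4026, -0.1086, 0.2409]
tool_rot: [0.668, 0.743, -0.011, 0.03]
force: [-0.2, 0.2, 0.4]
gripper_width: 1.0
wrist tin 3769 top 31.0 [ 598. -184.] [58. 88.] 5.7 in mat frame [ 1. -2.]
wrist stamp 850 top 100.0 [ 601. -187.] [23. 23.] 11.5 in mat frame [ 3. -5.]
wrist block 3802 top 32.0 [587. -53.] [51. 50.] 6.3 in mat frame [  4. 129.]
wrist stapler 5796 top 49.0 [528. -54.] [ 93. 122.] 5.7 in mat frame [-55. 135.]
wrist mouse 3744 top 31.0 [ 409. -381.] [58. 99.] 81.0 in mat frame [-208. -178.]
side tin 593 top 32.0 [ 596. -187.] [61. 91.] 7.3 in mat frame [-2. -5.]
side stamp 99 top 100.0 [ 601. -193.] [24. 23.] 69.9 in mat frame [  3. -11.]
side block 376 top 32.
[... 556 characters left out ...]
[22. 23.] 88.5 in mat frame [ 7. -6.]
scene block 329 top 30.0 [588. -54.] [60. 50.] 5.7 in mat frame [  4. 128.]
scene stapler 464 top 47.0 [498. -57.] [ 35. 121.] 5.2 in mat frame [-85. 135.]
scene flask 413 top 99.0 [572.  80.] [56. 58.] 76.6 in mat frame [  3. 263.]
scene mouse 453 top 29.0 [ 413. -381.] [ 54. 100.] 80.0 in mat frame [-204. -179.]
scene calc 2034 top 17.0 [782.  28.] [134.  90.] 6.9 in mat frame [206. 190.]
scene staples 421 top 18.0 [772. 154.] [39. 60.] 5.8 in mat frame [209. 316.]
t 33.8 pos [ 402.5 -107.7  239.6] jaw 6.3 w 1.006 F [-0.2 -0.4 -0.3] tilt [ 0.027 -0.056]
turn first 0.3 then shift after turn [ 36.2  92.8 214.6]  / as it stands [ 48.4  88.6 214. ] j6 1.24
```

View pics/f_scene.png

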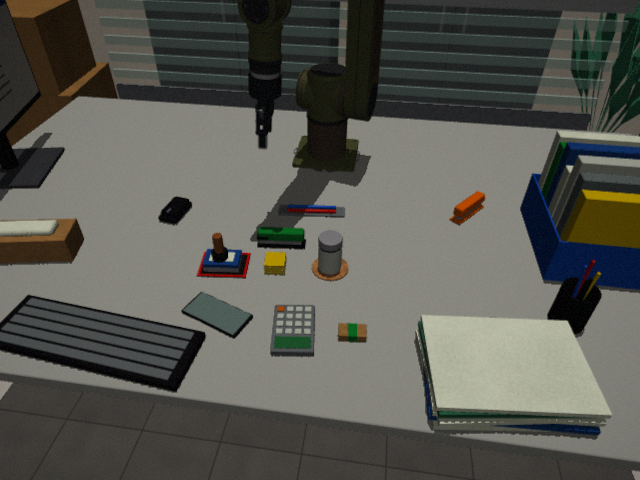

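View pics/f_wrist.png

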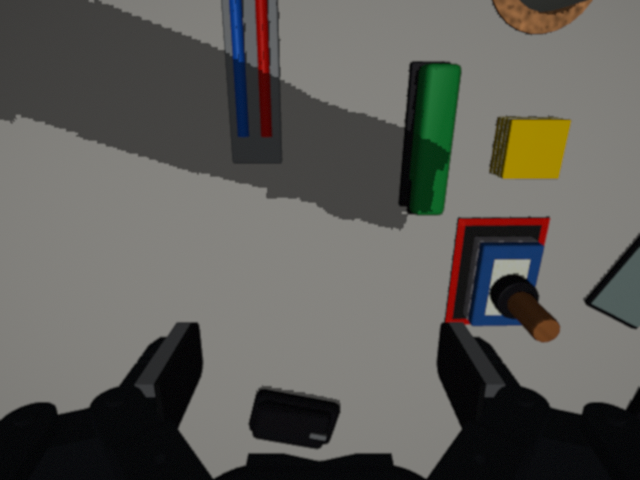

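Both pictures show the finished layout. In the scene view the tin with stamp is at (222,258), block (275,263), flask on the coaster (330,255) and the upright stapler at (281,237). The gripper is clear, so I'm handing in.

```bash
python3 -c "
from rig import job; print(job.hand_in())"
```

```text
the job is handed in; nothing more can be done
None
```

The stamping station is set out and handed in at about 34 s of robot time, with the gripper open and clear of everything. The hand-in gives no verdict.

These are the last checks, measured from the camera depth maps; where the cameras differ, I trust the wrist camera most for the tin and stamp:

| Thing | Result | Limit |
|---|---|---|
| Tin on the mat | about 2–5 mm off centre, aligned to about 1° | 13 mm, 0.25 rad |
| Stamp on the tin | about 4–8 mm off its centre, standing, top at about 99 mm | 14 mm |
| Flask on the coaster | about 1–3 mm off centre, top at about 100 mm | 14 mm |
| Block | about 4 mm off the row line, 129 mm from the mat, about 134 mm from the coaster | 22 mm; under 152 mm from each |
| Stapler | about 85–88 mm in front of the line, 135 mm along it from the mat, parallel to about 1° | 62–125 mm; 85–175 mm; 0.3 rad |

- **Bystanders:** the mouse reads within about 2 mm of its first position. The arm never went near the calculator or the box of staples; neither had a precise starting measurement, but they look unmoved in the pictures.
- **Readings that disagreed:** the stapler figures from the wrist and side cameras (-55 mm) included points from the block, so I used only the scene camera for it. The side camera's flask reading (about 10 mm off) covered only part of the lid, which I set aside in favour of the scene and earlier wrist readings.
- **Tool tilt:** the tool slowly tilted by up to about 0.06 rad during the job, and I had no way to correct it. Everything still stood flat after release.

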